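# Bolt down the priming stand, press the reagent flask into its sprung ring and hold it

## Task

Tighten all three black bolt knobs of the analyser's priming stand clockwise to their end stops, in any order. Then set the amber round flask upright in the orange sprung ring and press it down, as far as the ring will go; finish while still holding the flask pressed down, without letting go. Do not tip the flask over, and leave the bottle, the jar and the box where they are.

Things in the scene. Friction and masses are not known exactly. Their poses are not given: they have to be found in the camera images.
- knob_front_grip (a point): Grip point of the black bolt knob at the edge nearest the robot of the stand's round flange: on its vertical turning axis, 57 mm above the bench. Its upright bar, 38 mm long, 14 mm wide, can be gripped from 34 to 64 mm above the bench; under it lie a 40 mm disc and a 64 mm white base. x axis along the bar, turning with the knob; z up. 105 mm from the ring's axis, 120 degrees from the other knobs.
- knob_front (a joint): Turn of this captive knob in rad: 0 fully loose, 1.4 tight at its end stop, growing clockwise seen from above (0.8 to 1.4 remain at the start; it stays where left; friction 0.05 N m). At the stop the bar lies on the line to the ring's axis, its white tick outward, at the red mark on the base.
- knob_left_grip (a point): Grip point of the black bolt knob at the far left of the stand's round flange: on its vertical turning axis, 57 mm above the bench. Its upright bar, 38 mm long, 14 mm wide, can be gripped from 34 to 64 mm above the bench; under it lie a 40 mm disc and a 64 mm white base. x axis along the bar, turning with the knob; z up. 105 mm from the ring's axis, 120 degrees from the other knobs.
- knob_left (a joint): Turn of this captive knob in rad: 0 fully loose, 1.4 tight at its end stop, growing clockwise seen from above (0.8 to 1.4 remain at the start; it stays where left; friction 0.05 N m). At the stop the bar lies on the line to the ring's axis, its white tick outward, at the red mark on the base.
- knob_right_grip (a point): Grip point of the black bolt knob at the far right of the stand's round flange: on its vertical turning axis, 57 mm above the bench. Its upright bar, 38 mm long, 14 mm wide, can be gripped from 34 to 64 mm above the bench; under it lie a 40 mm disc and a 64 mm white base. x axis along the bar, turning with the knob; z up. 105 mm from the ring's axis, 120 degrees from the other knobs.
- knob_right (a joint): Turn of this captive knob in rad: 0 fully loose, 1.4 tight at its end stop, growing clockwise seen from above (0.8 to 1.4 remain at the start; it stays where left; friction 0.05 N m). At the stop the bar lies on the line to the ring's axis, its white tick outward, at the red mark on the base.
- ring_top (a point): Centre of the upper face of the orange ring on a steel spring in the middle of the stand (80 mm across, 52 mm hole, 10 mm thick); 62 mm above the bench when free, moves down with the ring; z up. The aluminium flange (290 mm across, 20 mm thick) is fixed; a dark collar 92 mm across, its top 32 mm above the bench, surrounds the spring.
- cradle (a joint): How far the sprung ring is pressed straight down, m: 0 free, 0.018 at its bottom stop. It takes about 5 N to start moving and 13 N at the bottom, and springs back when released; the flask's own weight does not press it down.
- flask_mid (a point): Middle (half-way up, on the axis) of the amber round flask with white band and blue stopper, 130 mm tall, 0.18 to 0.26 kg. It stands on the bench with this point 65 mm up; z up its axis. Straight neck and stopper 30 mm across from 5 mm above this point to the top, 65 mm above it. Seated in the ring, the ball rests on the hole's edge, this point 51 mm above the ring's upper face.
- flask: The same flask; origin at the centre of its foot's underside, z up its axis. Flat foot 40 mm across, 8 mm high; ball 68 mm across, its centre 36 mm above the origin; neck and stopper from 70 to 130 mm.
- wash_bottle: White bottle with a green cap, 60 mm across, 140 mm tall, loose; origin under its base. Leave alone.
- specimen_jar: White jar with a yellow lid, 64 mm across, 70 mm tall, loose; origin under its base. Leave alone.
- swab_box: Blue box 80 x 100 x 50 mm, loose; origin under its base. Leave alone.
There are look-alikes about, which are no part of the job. Leave any pink or red look-alike of the flask alone.

How it is judged (in metres and radians):
On the way, in this order (a step that is already met when the one before it is completed fails the run):
1. all three knobs are turned to their end stops (value of joint each of knob_front, knob_left, knob_right above 1.3 rad), for 0.1 s.
2. the flask stands upright in the ring and presses it down (horizontal distance between flask_mid and ring_top below 0.008 m and angle between flask_mid's own z axis and vertical below 0.2 rad and value of joint cradle above 0.013 m and z of flask_mid in the frame of ring_top between 0.045 and 0.057 m), for 0.2 s.
At the end, for the whole second after the job is handed in: Knobs past 1.3 of 1.4 rad; flask within 8 mm of the ring's axis, within 0.2 rad of upright, seated (its middle 45 to 57 mm above the ring's face), ring at least 13 of its 18 mm down, flask at rest, robot bearing on it with over 4 N (all of step 1 and all of step 2 and contact force between any of the fingers, the arm and flask above 4 N and linear speed of flask below 0.02 m/s); the arm keeps its last pose, push and grip.
It fails at once if the wash bottle is pushed aside or knocked over (distance of wash_bottle from where it was at the start of the episode above 0.03 m or angle between wash_bottle's own z axis and vertical above 0.5 rad).
It fails at once if the specimen jar is pushed aside or knocked over (distance of specimen_jar from where it was at the start of the episode above 0.03 m or angle between specimen_jar's own z axis and vertical above 0.5 rad).
It fails at once if the swab box is pushed aside or knocked over (distance of swab_box from where it was at the start of the episode above 0.03 m or angle between swab_box's own z axis and vertical above 0.5 rad).
It fails at once if the flask is tipped over (angle between flask's own z axis and vertical above 0.7 rad).
It also fails if it takes over 67 s, if anything falls off the work surface, if the arm or the gripper's body presses on something with over 40 N, if the wrist force passes 120 N, or if a joint passes its speed limit or range.

## Robot

A 6-joint arm with a two-finger parallel gripper is mounted at the origin on the work surface. World frame = base frame: x ahead of the robot, y to its left, z up, the work surface at z = 0. Lengths are in mm, angles in rad, forces in N, time in s.
With the tool pointing down it reaches from about 350 to 975 mm from the base axis. Payload 7.1 kg.
Tool frame: the origin (TCP) lies on the centre line of the jaws, within the pads' length; the fingertips stand 14 mm ahead of it and the grasp point (between the pads) lies 5 mm behind it; x points along the fingers, z is the direction in which the jaws open and shut, and the axes are right-handed (so a half turn about x gives the same grasp; the last joint's range is limited). The gripper opens to 88 mm and grips with 3 to 60 N. Pads are 20 mm wide; open, the fingers measure 115 mm over their backs; the gripper's body (75 mm by 178 mm) begins 61 mm behind the grasp point.
Start: joints at [1.152, 0.423, 1.63, -0, 1.089, -0.019], TCP at [243.239, 575.708, 236.675] pointing down, gripper open.
Joint ranges: [-3, 3], [-0.9, 2.11], [0.09, 2.58], [-1.31, 4.45], [0.11, 2.69], [-2.54, 2.54]. Speed limits (rad/s): [2.39, 2.39, 3.01, 3.14, 3.14, 3.14].

## Interface

Orientations are given as a rotation vector (axis times angle).
In Python, from workcell import ctrl gives the robot as it stands.
- The arm moves only by the tool servo_tool, never from a script. Its argument "plan" is a list that holds one entry, the list of rows, each a list of 7 numbers: the shift along the tool's x, y, z in cm, then the turn, a rotation vector about the tool's x, y, z in rad, then the finger opening in cm, from 0 to 8.78. A call has 1 to 8 rows; each row is the pose to reach, as a shift and turn from the pose commanded when the call began, along the tool's axes at that moment; what a row does not reach only later rows make up. A row lasts 1/12 s, in which the tool goes at most 41.7 mm and 7.16 degrees, less where a joint would pass 70% of its speed; a pose out of reach is approached as far as the arm can. A call with a gripper value outside its range is refused whole. The fingers move at their own pace and stop on an object; the grip force is fixed at half the most. Time passes only in rows, so rows that repeat a pose let the fingers close. It gives the time, the measured TCP pose, the force and the opening at its end, in the units of the state.
- ctrl.get_obs(): the state, without advancing time (a new reading comes with each control period).
- ctrl.get_image(name): name is "side" or "top"; returns the picture (400x640x3 uint8, red, green, blue); there is no depth.
- ctrl.calibration(name): a dict with "K" (3x3 intrinsics, pixels), "dist" ([k1, k2, p1, p2, k3] as OpenCV has them; the pictures are not rectified), "view" (4x4, takes a point from world to camera coordinates). Camera axes: x right, y up, looking along -z (the intrinsics and any distortion apply to the point x, -y, -z); pixel columns grow to the right and rows downward; lengths in mm; the calibration is good to about 2 mm. A picture is of the moment at which its call begins. calibration takes no time and is no camera call.
- ctrl.close_job(): hands the job in, once; it reports no verdict.
The state is a dict: "t": time; "qpos": joint angles; "qvel": joint speeds; "joint_torque": joint torques, N m; "ee_pos": TCP position; "orientation": TCP orientation; "ft_force": force on the tool from outside, world axes, zero at the start; "moment": the same for the moment, N m; "width": finger opening in mm.
Only numpy, scipy, OpenCV 4.12 (cv2) and the standard library are available. Lean on these libraries where they do the work, as an engineer would, in place of code of your own. Each camera call takes 0.05 s, during which the arm holds its last target.

## Working session

There is one attempt and no reset: what is moved stays moved. The work goes in short steps, Python scripts to look and compute and a tool call to move; the robot and the scene stay as the last step left them, time stands still between calls to the robot, and variables do not carry over. Pictures are saved under pics/ and viewed, and the job is handed in when it is done.

Besides the shell and the picture viewer there is one more tool, called after ">>>" as name(argument=value, ...), one argument or row to a line, values as JSON. servo_tool: Moves the arm, as the interface text tells. Its arguments: {"type":"object","properties":{"plan":{"type":"array","items":{"type":"array","items":{"type":"array","items":{"type":"number"}}}}},"required":["plan"]}

```bash
mkdir -p pics; ls; python3 - <<'E'
from workcell import ctrl
import cv2
o=ctrl.get_obs();print(o)
for n in("side","top"):
    im=ctrl.get_image(n);cv2.imwrite(f"pics/{n}0.png",im[:,:,::-1])
    c=ctrl.calibration(n);print(n,c)
E
```

```text
pics
{'t': 0.0, 'qpos': array([ 1.15197866e+00,  4.23834174e-01,  1.63070570e+00, -2.43165290e-05,
        1.08860313e+00, -1.90001464e-02]), 'qvel': array([ 0.0013291 ,  0.00042303, -0.00017744, -0.0009947 ,  0.000801  ,
       -0.00206719]), 'joint_torque': array([ 2.21417380e-03, -5.44628334e+01, -2.73670471e+01,  6.44649169e-02,
        2.27578904e-02, -1.03109285e-04]), 'ee_pos': array([243.04082467, 575.21441506, 235.89967986]), 'orientation': array([-0.91072586,  1.37355065,  0.90932577]), 'ft_force': array([-1.00653554,  0.2233659 ,  0.14701462]), 'moment': array([-0.03251139,  0.03351988,  0.01053433]), 'width': 87.98428165916206}
side {'K': array([[438.69157377,   0.        , 315.32758385],
       [  0.        , 438.69157377, 200.48483763],
       [  0.        ,   0.        ,   1.        ]]), 'dist': array([-0.03472684,  0.        ,  0.        ,  0.        ,  0.        ]), 'view': array([[ 9.12545920e-01, -4.08642037e-01,  1.64811725e-02,
        -4.84410529e+02],
       [ 2.67637554e-01,  6.27167125e-01,  7.31458500e-01,
        -2.08236288e+02],
       [-3.09241141e-01, -6.63078489e-01,  6.81686757e-01,
        -9.35925773e+02],
       [ 0.00000000e+00,  0.00000000e+00,  0.00000000e+00,
         1.00000000e+00]])}
top {'K': array([[459.82552249,   0.        , 321.4953387 ],
       [  0.        , 459.82552249, 199.71452363],
       [  0.        ,   0.        ,   1.        ]]), 'dist': array([-0.04521895,  0.        ,  0.        ,  0.        ,  0.        ]), 'view': array([[-1.10217901e-02, -9.99925056e-01, -5.32937487e-03,
         4.98764691e+01],
       [ 9.74272632e-01, -1.19385322e-02,  2.25056237e-01,
        -5.55177370e+02],
       [-2.25102995e-01, -2.71174148e-03,  9.74331200e-01,
        -1.23551272e+03],
       [ 0.00000000e+00,  0.00000000e+00,  0.00000000e+00,
         1.00000000e+00]])}
```

View pics/side0.png

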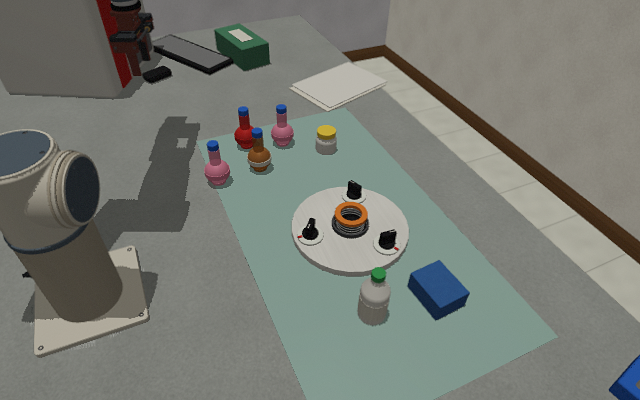

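View pics/top0.png

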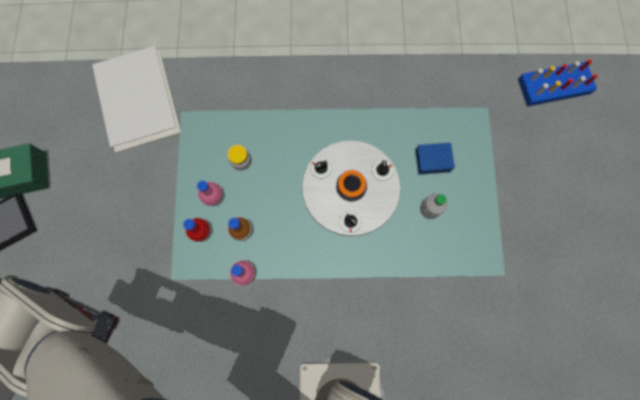

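Side view: the flask-like things are amber (260,155), red (245,130), pink (217,165) and pink (282,130). In the top view amber is at (239,229), red at (197,230), and pink at (209,193) and (243,272). The amber one fits the description, so I'll check it in a crop.

```bash
cat > h.py <<'E'
import numpy as np,cv2
from workcell import ctrl
def proj(n,P):
    c=ctrl.calibration(n);V=c['view'];p=np.atleast_2d(P)@V[:3,:3].T+V[:3,3]
    p=p*[1,-1,-1]
    return cv2.projectPoints(p.reshape(-1,1,3),np.zeros(3),np.zeros(3),c['K'],c['dist'])[0].reshape(-1,2)
def ray(n,uv):
    c=ctrl.calibration(n);V=c['view'];q=cv2.undistortPoints(np.array(uv,float).reshape(-1,1,2),c['K'],c['dist']).reshape(-1,2)
    d=np.c_[q,np.ones(len(q))]*[1,-1,-1]
    return -V[:3,:3].T@V[:3,3], d@V[:3,:3]
def onplane(n,uv,z):
    o,d=ray(n,uv);return o+d*((z-o[2])/d[:,2])[:,None]
def tri(uvs,uvt):
    A=np.zeros((3,3));b=np.zeros(3)
    for n,u in(("side",uvs),("top",uvt)):
        o,d=ray(n,[u]);d=d[0]/np.linalg.norm(d[0]);M=np.eye(3)-np.outer(d,d);A+=M;b+=M@o
    return np.linalg.solve(A,b)
def cent(im,lo,hi,box):
    x0,y0,x1,y1=box;h=cv2.cvtColor(im[y0:y1,x0:x1],cv2.COLOR_RGB2HSV);m=cv2.inRange(h,lo,hi)
    n,l,s,c=cv2.connectedComponentsWithStats(m)
    i=1+np.argmax(s[1:,4]);return c[i]+[x0,y0],s[i],(l==i)
def crop(n,box,k,name):
    im=ctrl.get_image(n);x0,y0,x1,y1=box
    cv2.imwrite(f"pics/{name}.png",cv2.resize(im[y0:y1,x0:x1,::-1],None,fx=k,fy=k,interpolation=cv2.INTER_CUBIC));return im
E
python3 - <<'E'
import cv2,numpy as np
s=cv2.imread('pics/side0.png');t=cv2.imread('pics/top0.png')
r=lambda a,k:cv2.resize(a,None,fx=k,fy=k,interpolation=cv2.INTER_CUBIC)
cv2.imwrite('pics/c1.png',r(s[95:195,195:345],5))
cv2.imwrite('pics/c2.png',r(s[170:280,285:415],6)[:600])
cv2.imwrite('pics/c3.png',r(t[135:240,297:407],5.5))
E
```

```text
(no output)
```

View pics/c1.png

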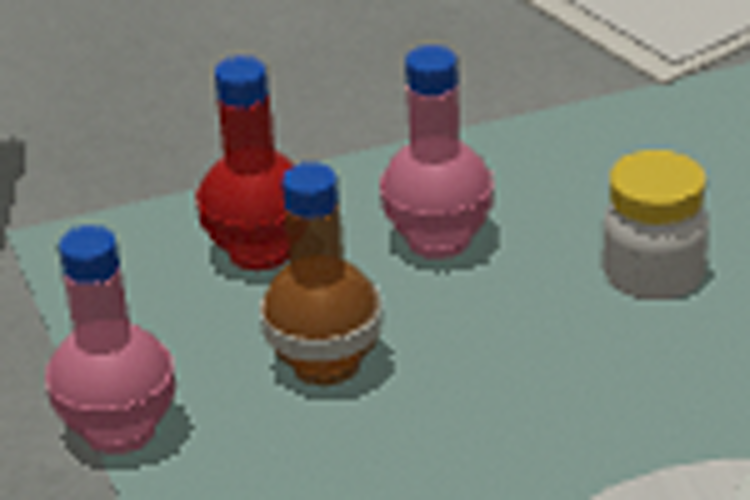

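View pics/c2.png

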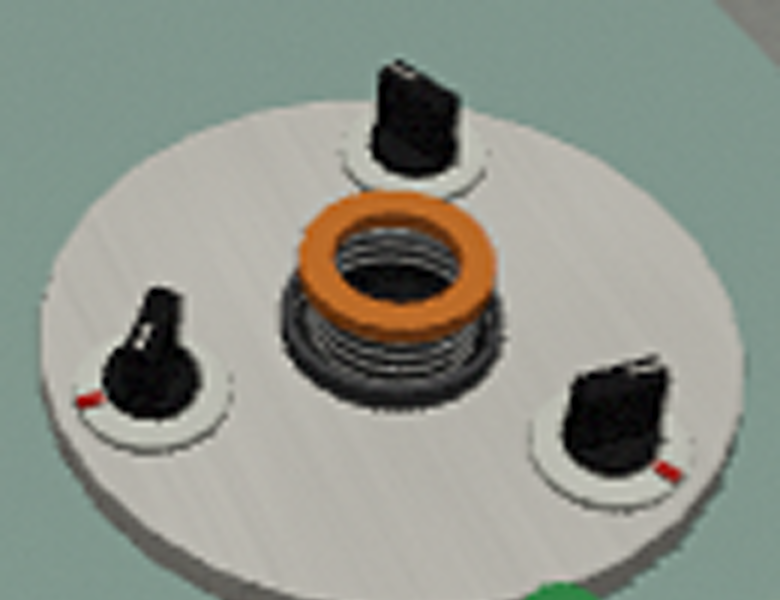

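View pics/c3.png

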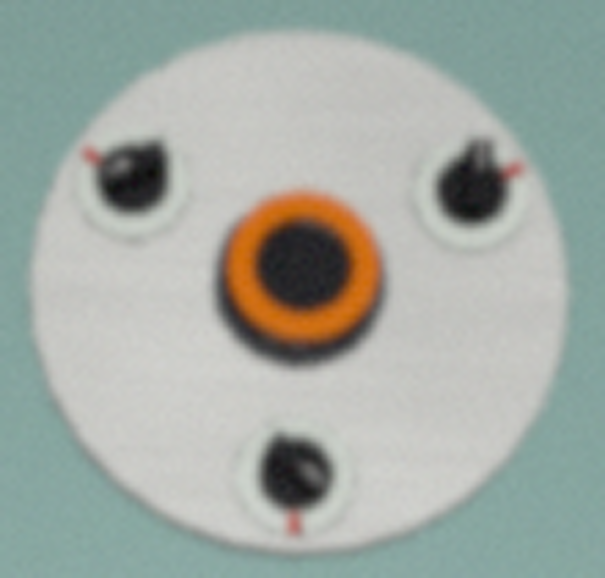

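Crop c1 shows the amber flask with the white band at about (260,155), blue stopper at (257,133), standing in front of the red one at (245,133). The pink ones are at (217,170) and (282,130). Next I'll measure the ring, bases, red marks and stopper.

```bash
python3 - <<'E'
from h import *
S=cv2.imread('pics/side0.png')[:,:,::-1].copy();T=cv2.imread('pics/top0.png')[:,:,::-1].copy()
# ring: orange mask outer ellipse
for n,im,box in(("side",S,(325,195,380,245)),("top",T,(330,165,375,205))):
    c,s,m=cent(im,(5,150,100),(20,255,255),box)
    cn=max(cv2.findContours(m.astype(np.uint8),cv2.RETR_EXTERNAL,cv2.CHAIN_APPROX_NONE)[0],key=len)
    e=cv2.fitEllipse(cn);uv=np.array(e[0])+box[:2]
    # cast contour at z=62 & 57 and fit circle
    p=onplane(n,cn.reshape(-1,2)+np.array(box[:2]),62)[:,:2]
    (cx,cy),r=cv2.minEnclosingCircle(p.astype(np.float32))
    print(n,"ring",c,uv,onplane(n,[uv],62)[0],"minC",cx,cy,r)
# hole ellipse from top
# flange disc outline
for n,im,box in(("top",T,(297,135,407,240)),("side",S,(285,180,415,275))):
    x0,y0,x1,y1=box;h=cv2.cvtColor(im[y0:y1,x0:x1],cv2.COLOR_RGB2HSV)
    m=cv2.inRange(h,(0,0,90),(179,30,255));m=cv2.morphologyEx(m,cv2.MORPH_CLOSE,np.ones((15,15)))
    cn=max(cv2.findContours(m,cv2.RETR_EXTERNAL,cv2.CHAIN_APPROX_NONE)[0],key=len)
    e=cv2.fitEllipse(cn);uv=np.array(e[0])+box[:2];print(n,"flange",e,onplane(n,[uv],20)[0])
# red marks
for n,im,box in(("top",T,(297,135,407,240)),("side",S,(285,170,415,280))):
    x0,y0,x1,y1=box;h=cv2.cvtColor(im[y0:y1,x0:x1],cv2.COLOR_RGB2HSV)
    m=cv2.inRange(h,(0,70,80),(4,255,255))|cv2.inRange(h,(170,70,80),(179,255,255))
    k,l,s,c=cv2.connectedComponentsWithStats(m)
    for i in range(1,k):
        if s[i,4]>=2: print(n,"red",s[i,4],c[i]+[x0,y0],onplane(n,[c[i]+[x0,y0]],24)[0])
# blue stopper
cs,_,_=cent(S,(100,150,60),(125,255,255),(250,125,268,145));ct,_,_=cent(T,(100,120,60),(125,255,255),(226,214,250,240))
print("stopper",cs,ct,tri(cs,ct))
E
```

```text
side ring [350.47790055 213.41436464] [350.53757286 213.12730217] [601.76450318 -45.32654213  62.        ] minC 600.8626708984375 -45.33357238769531 41.863155364990234
top ring [351.40482574 184.28418231] [351.45807266 183.68190002] [601.90534513 -42.5046026   62.        ] minC 602.1422729492188 -42.32455825805664 39.53543472290039
top flange ((53.67311477661133, 52.73552703857422), (101.4123306274414, 103.98613739013672), 105.8748779296875) [600.8321656  -42.61031812  20.        ]
side flange ((64.36365509033203, 50.34969711303711), (92.19877624511719, 123.67382049560547), 96.0286865234375) [594.02072342 -60.52953802  20.        ]
top red 4 [313.5 163. ] [676.97762951  66.02822005  24.        ]
top red 5 [389. 166.] [ 664.93931061 -157.69378475   24.        ]
top red 4 [350.  229.5] [476.09634968 -37.3087496   24.        ]
side red 9 [299.77777778 236.22222222] [474.58105504 -34.0942056   24.        ]
side red 10 [395.8 248. ] [ 665.84924367 -156.80059908   24.        ]
stopper [256.57446809 132.5       ] [233.69892473 222.96774194] [480.22045632 278.52695328 122.13212987]
```

```bash
python3 - <<'E'
from h import *
S=cv2.imread('pics/side0.png');T=cv2.imread('pics/top0.png')
C=np.array([602,-43.5]);K={}
rows=[]
for nm,a in(("front",177),("left",57),("right",-63)):
    u=np.array([np.cos(np.radians(a)),np.sin(np.radians(a))]);P=C+105*u
    tiles=[]
    for n,im in(("side",S),("top",T)):
        q=proj(n,[*P,64])[0];k=9
        x0,y0=int(q[0])-14,int(q[1])-12
        t=cv2.resize(im[y0:y0+33,x0:x0+29],None,fx=k,fy=k,interpolation=cv2.INTER_CUBIC)
        g=lambda X:tuple(int(v) for v in (proj(n,X)[0]-[x0,y0]+.5)*k)
        cv2.circle(t,g([*P,64]),2,(0,255,0),-1)
        th=np.linspace(0,2*np.pi,60)
        for x in th: cv2.circle(t,g([P[0]+32*np.cos(x),P[1]+32*np.sin(x),24]),1,(255,0,255),-1)
        # remaining 0 and candidates: tick end on outer side at a + rem
        for rem in (.8,1.1,1.4):
            b=np.radians(a)+rem; cv2.circle(t,g([P[0]+19*np.cos(b),P[1]+19*np.sin(b),64]),2,(0,255,255),-1)
            cv2.circle(t,g([P[0]-19*np.cos(b),P[1]-19*np.sin(b),64]),2,(255,255,0),-1)
        tiles.append(t)
    rows.append(np.vstack(tiles))
    print(nm,P)
cv2.imwrite('pics/k1.png',np.hstack(rows))
E
```

```text
front [497.14389885 -38.00472459]
left [659.18709868  44.56040963]
right [ 649.66900247 -137.05568504]
```

View pics/k1.png

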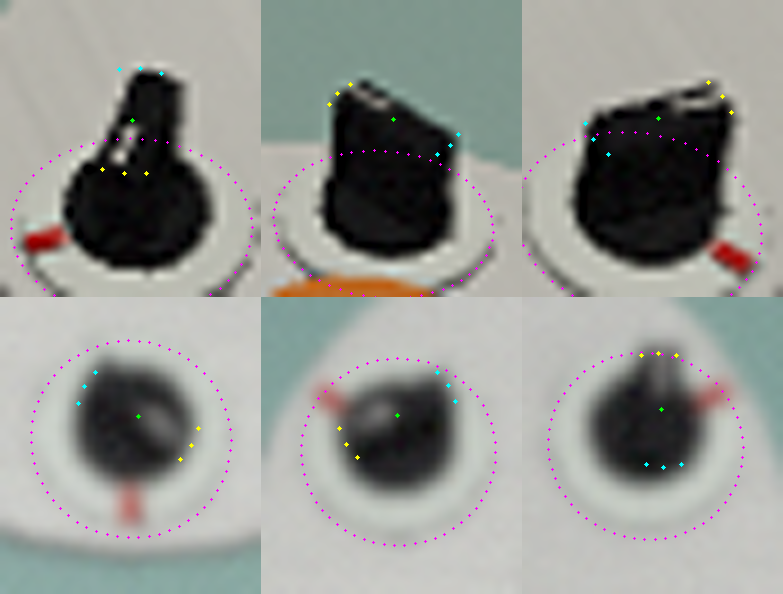

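```bash
cat >> h.py <<'E'
from scipy.spatial.transform import Rotation as R_
def st():
    o=ctrl.get_obs();R=R_.from_rotvec(o['orientation']).as_matrix()
    return o,R
def psi(R): return np.degrees(np.arctan2(R[1,2],R[0,2]))
def info():
    o,R=st();print('t',round(o['t'],2),'pos',o['ee_pos'].round(1),'psi',psi(R).round(1),'xdir',R[:,0].round(3),'q',o['qpos'].round(2),'F',o['ft_force'].round(1),'M',o['moment'].round(2),'w',o['width'].round(1))
def to(x,y,z,ps=None,name=''):
    o,R=st();p0=psi(R);a=np.radians(p0)
    # ideal vertical frame
    X=np.array([0,0,-1.]);Z=np.array([np.cos(a),np.sin(a),0]);Y=np.cross(Z,X)
    d=np.array([x,y,z])-o['ee_pos'];t=0
    if ps is not None: t=(p0-ps+90)%180-90   # clockwise positive = +rx ; modulo half turn
    print(name,'shift cm',(np.array([d@X,d@Y,d@Z])/10).round(2),'rx',round(np.radians(t),3),'dist',np.linalg.norm(d).round(),'tilt',(np.cross(R[:,0],X)@np.c_[X,Y,Z]).round(3))
E
python3 - <<'E'
from h import *
info()
print(ctrl.get_obs()['ee_pos'])
S=cv2.imread('pics/side0.png')[:,:,::-1].copy();T=cv2.imread('pics/top0.png')[:,:,::-1].copy()
cs,_,_=cent(S,(50,100,40),(80,255,255),(365,262,392,285));ct,_,_=cent(T,(50,100,40),(80,255,255),(430,190,450,210))
print('cap',cs,ct,tri(cs,ct))
cs,_,_=cent(S,(20,100,100),(35,255,255),(310,120,345,150));ct,_,_=cent(T,(20,100,100),(35,255,255),(220,140,255,175))
print('lid',tri(cs,ct))
for lo,hi,bs,bt,nm in(((100,150,60),(125,255,255),(205,138,222,155),(230,260,252,285),'pink1'),((100,150,60),(125,255,255),(235,104,252,122),(182,216,204,240),'red'),((100,150,60),(125,255,255),(273,102,290,120),(195,178,220,200),'pink2')):
    cs,_,_=cent(S,lo,hi,bs);ct,_,_=cent(T,lo,hi,bt);print(nm,tri(cs,ct))
# front knob first target
to(497,-38,200,136,'front 136');
E
```

```text
Traceback (most recent call last):
  File "h.py", line 31, in info
    o,R=st();print('t',round(o['t'],2),'pos',o['ee_pos'].round(1),'psi',psi(R).round(1),'xdir',R[:,0].round(3),'q',o['qpos'].round(2),'F',o['ft_force'].round(1),'M',o['moment'].round(2),'w',o['width'].round(1))
                                                                                                                                                                                              ^^^^^^^^^^^^^^^^
AttributeError: 'float' object has no attribute 'round'
```

```bash
sed -i "s/o\['width'\].round(1)/round(o['width'],1)/" h.py
python3 - <<'E'
from h import *
info()
S=cv2.imread('pics/side0.png')[:,:,::-1].copy();T=cv2.imread('pics/top0.png')[:,:,::-1].copy()
cs,_,_=cent(S,(50,100,40),(80,255,255),(365,262,392,285));ct,_,_=cent(T,(50,100,40),(80,255,255),(430,190,450,210))
print('cap',cs,ct,tri(cs,ct))
cs,_,_=cent(S,(20,100,100),(35,255,255),(310,120,345,150));ct,_,_=cent(T,(20,100,100),(35,255,255),(220,140,255,175))
print('lid',tri(cs,ct))
for lo,hi,bs,bt,nm in(((100,150,60),(125,255,255),(205,138,222,155),(230,260,252,285),'pink1'),((100,150,60),(125,255,255),(235,104,252,122),(182,216,204,240),'red'),((100,150,60),(125,255,255),(273,102,290,120),(195,178,220,200),'pink2')):
    cs,_,_=cent(S,lo,hi,bs);ct,_,_=cent(T,lo,hi,bt);print(nm,tri(cs,ct))
# front knob first target
to(497,-38,200,136,'front 136');
E
```

```text
t 0.1 pos [243.1 575.3 236. ] psi 67.1 xdir [-0.001 -0.001 -1.   ] q [ 1.15  0.42  1.63 -0.    1.09 -0.02] F [ 0.3 -0.3  0.3] M [-0.03  0.02  0.01] w 87.4
cap [378.         274.52406417] [440.54794521 199.04109589] [ 536.53093806 -274.87446201  132.85114053]
lid [693.23558915 286.8164626   63.9810717 ]
pink1 [355.42415512 267.42029688 122.08014302]
red [479.04046264 400.17189792 121.2901599 ]
pink2 [584.74064486 368.38232476 122.15793652]
front 136 shift cm [  3.6  -47.26 -46.61] rx -1.203 dist 665.0 tilt [ 0.    -0.001  0.   ]
```

Amber flask at about (480,278), ring at about (602,-43.5). The knob order right, left, front needs the least turning. First I'll move above the right knob.

```bash
python3 - <<'E'
from h import *
to(650,-137,130,85,'right')
E
```

```text
right shift cm [ 10.6  -65.21 -49.77] rx -0.313 dist 827.0 tilt [ 0.    -0.001  0.   ]
```

>>> servo_tool(
  plan=[
    [[0,-3.2,-2.45,-0.04,0,0,8.0],[0,-6.4,-4.9,-0.08,0,0,8.0],[0,-9.6,-7.35,-0.12,0,0,8.0],[0,-12.8,-9.8,-0.16,0,0,8.0],[0,-16,-12.25,-0.2,0,0,8.0],[0,-19.2,-14.7,-0.24,0,0,8.0],[0,-22.4,-17.15,-0.28,0,0,8.0],[0,-25.6,-19.6,-0.31,0,0,8.0]],
  ],
)

```text
t: 0.77
ee_pos: [403.1, 293.6, 236.5]
orientation: [-1.145, 1.25, 1.145]
ft_force: [0.1, 0.7, -1.5]
width: 79.9
```

```bash
python3 - <<'E'
from h import *
info();to(650,-137,130,85,'right')
E
```

```text
t 0.77 pos [403.1 293.6 236.5] psi 85.0 xdir [-0. -0. -1.] q [ 0.61  0.24  1.9  -0.    1.   -0.88] F [ 0.1  0.7 -1.5] M [ 0.   -0.07  0.07] w 79.9
right shift cm [ 10.65 -28.36 -40.74] rx -0.0 dist 508.0 tilt [ 0. -0. -0.]
```

>>> servo_tool(
  plan=[
    [[0,-2.2,-3.1,0,0,0,7.0],[0,-4.4,-6.2,0,0,0,7.0],[0,-6.6,-9.3,0,0,0,7.0],[0,-8.8,-12.4,0,0,0,7.0],[0,-11,-15.5,0,0,0,7.0],[0,-13.2,-18.6,0,0,0,7.0],[0,-15.4,-21.7,0,0,0,7.0],[0,-17.6,-24.8,0,0,0,6.0]],
  ],
)

```text
t: 1.43
ee_pos: [556.2, 30.9, 236.4]
orientation: [-1.142, 1.251, 1.143]
ft_force: [0.2, 2.0, 0.2]
width: 66.2
```

>>> servo_tool(
  plan=[
    [[1.5,-2.2,-3.1,0,0,0,6.0],[3,-4.4,-6.2,0,0,0,6.0],[4.5,-6.6,-9.3,0,0,0,6.0],[6,-8.6,-12.4,0,0,0,6.0],[7.5,-10.2,-15.3,0,0,0,6.0],[9,-10.2,-15.3,0,0,0,6.0],[9,-10.2,-15.3,0,0,0,6.0],[9,-10.2,-15.3,0,0,0,6.0]],
  ],
)

```text
t: 2.1
ee_pos: [642.5, -128.7, 145.4]
orientation: [-1.14, 1.253, 1.145]
ft_force: [0.1, -0.2, 0.7]
width: 60.5
```

```bash
python3 - <<'E'
from h import *
info();to(650,-137,52,85,'right')
im=crop("side",(330,150,450,250),6,"r1")
E
```

```text
t 2.1 pos [ 642.5 -128.7  145.4] psi 84.8 xdir [-0.003  0.001 -1.   ] q [-0.22  0.57  1.61  0.    0.96 -1.7 ] F [ 0.1 -0.2  0.7] M [ 0.08 -0.03  0.  ] w 60.5
right shift cm [ 9.34 -0.82 -0.76] rx -0.003 dist 94.0 tilt [ 0.     0.001 -0.003]
```

View pics/r1.png

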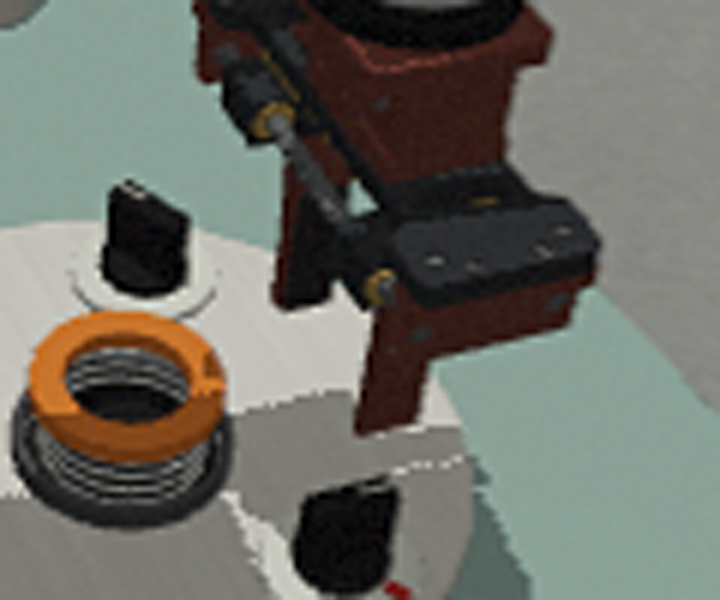

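The gripper hangs straight over the right knob (crop about (350,520)), with the jaws across the bar. I'll go down, close and turn.

>>> servo_tool(
  plan=[
    [[2.5,-0.4,-0.4,0,0,0,6.0],[5,-0.8,-0.75,0,0,0,6.0],[7.5,-0.8,-0.75,0,0,0,6.0],[9.2,-0.8,-0.75,0,0,0,6.0],[9.2,-0.8,-0.75,0,0,0,5.0],[9.2,-0.8,-0.75,0,0,0,4.0],[9.2,-0.8,-0.75,0,0,0,3.5],[9.2,-0.8,-0.75,0,0,0,3.0]],
  ],
)

```text
t: 2.82
ee_pos: [652.3, -136.8, 56.9]
orientation: [-1.145, 1.248, 1.141]
ft_force: [0.1, -0.3, -0.1]
width: 36.6
```

```bash
python3 - <<'E'
from h import *
info();to(650,-137,52,85,'right')
im=crop("side",(350,185,450,265),8,"r2")
E
```

```text
t 2.82 pos [ 652.3 -136.8   56.9] psi 84.9 xdir [ 0.003 -0.001 -1.   ] q [-0.22  0.71  1.62 -0.    0.81 -1.71] F [ 0.1 -0.3 -0.1] M [-0.03  0.   -0.04] w 36.6
right shift cm [ 0.49  0.23 -0.04] rx -0.002 dist 5.0 tilt [ 0.    -0.     0.003]
```

View pics/r2.png

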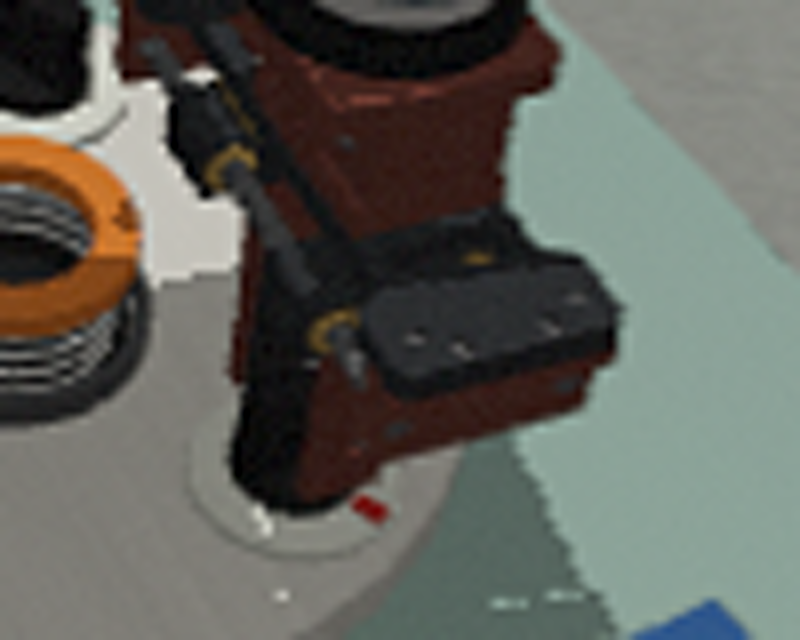

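>>> servo_tool(
  plan=[
    [[0.3,0.2,0,0,0,0,2.5],[0.3,0.2,0,0,0,0,2.0],[0.3,0.2,0,0,0,0,1.2],[0.3,0.2,0,0,0,0,0.8],[0.3,0.2,0,0,0,0,0.8]],
  ],
)

```text
t: 3.28
ee_pos: [648.9, -136.7, 51.9]
orientation: [-1.142, 1.25, 1.143]
ft_force: [-0.5, 1.2, 2.8]
width: 13.9
```

```bash
python3 - <<'E'
from h import *
info();to(650,-137,52,85,'right')
E
```

```text
t 3.28 pos [ 648.9 -136.7   51.9] psi 84.8 xdir [-0.  0. -1.] q [-0.23  0.71  1.63  0.    0.81 -1.71] F [-0.5  1.2  2.8] M [0.22 0.16 0.02] w 13.9
right shift cm [-0.01 -0.11 -0.02] rx -0.003 dist 1.0 tilt [ 0.  0. -0.]
```

>>> servo_tool(
  plan=[
    [[0,0,0,0.11,0,0,0.8],[0,0,0,0.22,0,0,0.8],[0,0,0,0.33,0,0,0.8],[0,0,0,0.44,0,0,0.8],[0,0,0,0.55,0,0,0.8],[0,0,0,0.66,0,0,0.8],[0,0,0,0.77,0,0,0.8],[0,0,0,0.85,0,0,0.8]],
  ],
)

```text
t: 3.95
ee_pos: [650.2, -134.5, 51.9]
orientation: [-0.488, 1.512, 0.491]
ft_force: [4.5, 13.0, 0.4]
width: 13.9
```

```bash
python3 - <<'E'
from h import *
info()
E
```

```text
t 3.95 pos [ 650.2 -134.5   51.9] psi 35.8 xdir [ 0.002  0.003 -1.   ] q [-0.22  0.71  1.63  0.    0.8  -0.85] F [ 4.5 13.   0.4] M [ 2.21 -0.72  0.16] w 13.9
```

>>> servo_tool(
  plan=[
    [[0,0.15,0.1,0.06,0,0,0.8],[0,0.15,0.1,0.12,0,0,0.8],[0,0.15,0.1,0.18,0,0,0.8],[0,0.15,0.1,0.24,0,0,0.8],[0,0.15,0.1,0.3,0,0,0.8],[0,0.15,0.1,0.3,0,0,0.8]],
  ],
)

```text
t: 4.45
ee_pos: [650.4, -133.5, 52.0]
orientation: [-0.258, 1.553, 0.259]
ft_force: [4.4, 8.7, -1.0]
width: 16.1
```

```bash
python3 - <<'E'
from h import *
info()
E
```

```text
t 4.45 pos [ 650.4 -133.5   52. ] psi 18.9 xdir [ 0.003  0.001 -1.   ] q [-0.22  0.71  1.63  0.    0.8  -0.55] F [ 4.4  8.7 -1. ] M [ 1.35 -0.65  0.86] w 16.1
```

>>> servo_tool(
  plan=[
    [[0,0,0,-0.1,0,0,2.0],[0,0,0,-0.1,0,0,4.0],[0,0,0,-0.1,0,0,5.0],[-2.5,0,0,-0.1,0,0,6.0],[-5.5,0,0,-0.1,0,0,6.0],[-8,0,0,-0.1,0,0,6.0],[-8,0,0,-0.1,0,0,6.0]],
  ],
)

```text
t: 5.03
ee_pos: [652.0, -136.0, 137.1]
orientation: [-0.338, 1.537, 0.333]
ft_force: [0.1, -0.4, 0.6]
width: 56.5
```

```bash
python3 - <<'E'
from h import *
info();to(660,46,135,27,'left')
im=crop("side",(330,160,450,260),6,"r3")
E
```

```text
t 5.03 pos [ 652.  -136.   137.1] psi 24.5 xdir [ 0.008 -0.002 -1.   ] q [-0.22  0.59  1.6  -0.    0.94 -0.65] F [ 0.1 -0.4  0.6] M [-0.04 -0.04 -0.01] w 56.5
left shift cm [ 0.21 16.22  8.28] rx -0.043 dist 182.0 tilt [0.    0.007 0.005]
```

View pics/r3.png

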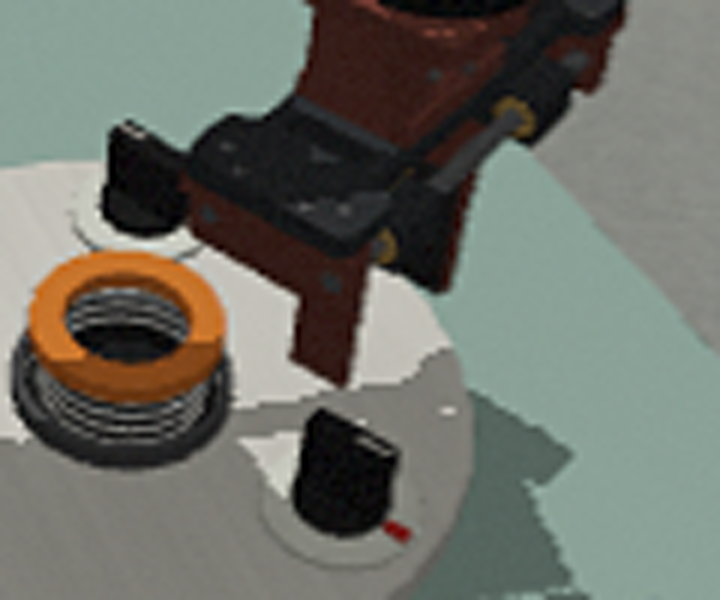

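The right knob's tick (crop 375,445) now lines up with its red mark (395,530). On to the left knob.

>>> servo_tool(
  plan=[
    [[0,3.3,1.7,-0.04,0,0,6.0],[0,6.6,3.4,-0.04,0,0,6.0],[0,9.9,5.1,-0.04,0,0,6.0],[0,13.2,6.8,-0.04,0,0,6.0],[0,16.2,8.3,-0.04,0,0,6.0],[2,16.2,8.3,-0.04,0,0,6.0],[2,16.2,8.3,-0.04,0,0,6.0]],
  ],
)

```text
t: 5.67
ee_pos: [654.0, 48.6, 107.7]
orientation: [-0.37, 1.545, 0.372]
ft_force: [-1.4, -1.1, -0.5]
width: 59.8
```

```bash
python3 - <<'E'
from h import *
info();to(660,46,52,27,'left')
im=crop("side",(300,130,420,230),6,"l1")
E
```

```text
t 5.67 pos [654.   48.6 107.7] psi 27.1 xdir [-0.006 -0.    -1.   ] q [ 0.06  0.63  1.63 -0.    0.9  -0.42] F [-1.4 -1.1 -0.5] M [-0.1   0.05 -0.03] w 59.8
left shift cm [ 5.57 -0.51  0.42] rx 0.001 dist 56.0 tilt [ 0.    -0.005 -0.002]
```

View pics/l1.png

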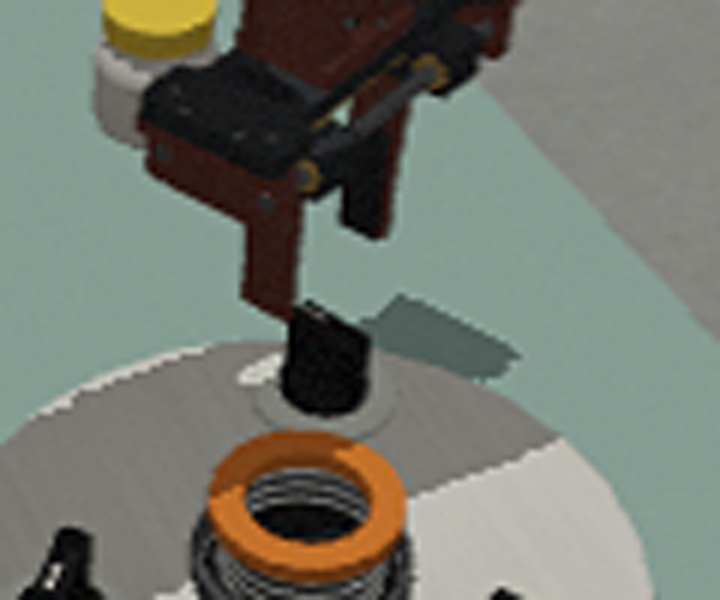

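>>> servo_tool(
  plan=[
    [[2.5,-0.2,0.2,0,0,0,6.0],[5,-0.2,0.2,0,0,0,6.0],[5.5,-0.2,0.2,0,0,0,5.0],[5.5,-0.2,0.2,0,0,0,4.5],[5.5,-0.2,0.2,0,0,0,4.0],[5.5,-0.2,0.2,0,0,0,3.5]],
  ],
)

```text
t: 6.22
ee_pos: [660.2, 45.4, 58.1]
orientation: [-0.369, 1.537, 0.368]
ft_force: [-0.0, 0.0, 0.5]
width: 37.1
```

```bash
python3 - <<'E'
from h import *
info();to(660,46,52,27,'left')
E
```

```text
t 6.22 pos [660.2  45.4  58.1] psi 26.9 xdir [ 0.002  0.    -1.   ] q [ 0.05  0.7   1.63 -0.    0.81 -0.42] F [-0.   0.   0.5] M [-0.04 -0.03  0.04] w 37.1
left shift cm [0.61 0.06 0.01] rx -0.001 dist 6.0 tilt [0.    0.002 0.001]
```

>>> servo_tool(
  plan=[
    [[0.4,0,0,0,0,0,2.5],[0.4,0,0,0,0,0,2.0],[0.4,0,0,0,0,0,1.2],[0.4,0,0,0,0,0,0.8],[0.4,0,0,0,0,0,0.8]],
  ],
)

```text
t: 6.63
ee_pos: [660.2, 46.3, 53.3]
orientation: [-0.369, 1.537, 0.369]
ft_force: [2.3, 2.4, 0.8]
width: 13.7
```

```bash
python3 - <<'E'
from h import *
info()
E
```

```text
t 6.63 pos [660.2  46.3  53.3] psi 27.0 xdir [ 0.002  0.    -1.   ] q [ 0.05  0.71  1.63  0.    0.8  -0.42] F [2.3 2.4 0.8] M [ 0.2  -0.34  0.03] w 13.7
```

>>> servo_tool(
  plan=[
    [[0,0,0,0.11,0,0,0.8],[0,0,0,0.22,0,0,0.8],[0,0,0,0.33,0,0,0.8],[0,0,0,0.44,0,0,0.8],[0,0,0,0.55,0,0,0.8],[0,0,0,0.66,0,0,0.8],[0,0,0,0.77,0,0,0.8],[0,0,0,0.85,0,0,0.8]],
  ],
)

```text
t: 7.3
ee_pos: [661.6, 46.4, 53.4]
orientation: [0.302, 1.545, -0.3]
ft_force: [7.3, 1.9, -2.8]
width: 13.8
```

>>> servo_tool(
  plan=[
    [[0,0,0,0.06,0,0,0.8],[0,0,0,0.12,0,0,0.8],[0,0,0,0.18,0,0,0.8],[0,0,0,0.24,0,0,0.8],[0,0,0,0.3,0,0,0.8],[0,0,0,0.3,0,0,0.8]],
  ],
)

```text
t: 7.8
ee_pos: [661.8, 45.9, 53.4]
orientation: [0.532, 1.499, -0.531]
ft_force: [6.8, 0.6, -2.1]
width: 15.3
```

```bash
python3 - <<'E'
from h import *
info()
E
```

```text
t 7.8 pos [661.8  45.9  53.4] psi -38.9 xdir [ 0.005 -0.001 -1.   ] q [ 0.05  0.71  1.63 -0.    0.8   0.73] F [ 6.8  0.6 -2.1] M [-0.11 -1.06  0.85] w 15.3
```

>>> servo_tool(
  plan=[
    [[0,0,0,-0.1,0,0,2.0],[0,0,0,-0.1,0,0,4.0],[0,0,0,-0.1,0,0,5.0],[-2.5,0,0,-0.1,0,0,6.0],[-5.5,0,0,-0.1,0,0,6.0],[-7,0,0,-0.1,0,0,6.0],[-7,0,0,-0.1,0,0,6.0]],
  ],
)

```text
t: 8.38
ee_pos: [661.5, 46.1, 126.5]
orientation: [0.457, 1.517, -0.454]
ft_force: [0.9, -0.1, 0.4]
width: 56.3
```

```bash
python3 - <<'E'
from h import *
info();to(498,-37,110,-44,'front')
E
```

```text
t 8.38 pos [661.5  46.1 126.5] psi -33.3 xdir [ 0.006  0.    -1.   ] q [ 0.05  0.61  1.61 -0.    0.92  0.63] F [ 0.9 -0.1  0.4] M [-0.06  0.04 -0.03] w 56.3
front shift cm [  1.65 -15.92  -9.1 ] rx 0.187 dist 184.0 tilt [ 0.     0.005 -0.003]
```

>>> servo_tool(
  plan=[
    [[0,-3.3,-1.9,0.1,0,0,6.0],[0,-6.6,-3.8,0.18,0,0,6.0],[0,-9.9,-5.7,0.18,0,0,6.0],[0,-13.2,-7.6,0.18,0,0,6.0],[0,-15.9,-9.1,0.18,0,0,6.0],[1.5,-15.9,-9.1,0.18,0,0,6.0],[1.5,-15.9,-9.1,0.18,0,0,6.0],[1.5,-15.9,-9.1,0.18,0,0,6.0]],
  ],
)

```text
t: 9.05
ee_pos: [495.6, -37.4, 107.0]
orientation: [0.595, 1.49, -0.595]
ft_force: [-0.5, 0.2, 0.7]
width: 59.7
```

```bash
python3 - <<'E'
from h import *
info();to(498,-37,52,-44,'front')
im=crop("side",(280,160,400,260),6,"f1")
E
```

```text
t 9.05 pos [495.6 -37.4 107. ] psi -43.6 xdir [-0.002  0.    -1.   ] q [-0.1   0.44  1.99  0.    0.71  0.66] F [-0.5  0.2  0.7] M [-0.07  0.09 -0.03] w 59.7
front shift cm [5.5  0.19 0.15] rx 0.007 dist 55.0 tilt [ 0.    -0.001  0.001]
```

View pics/f1.png

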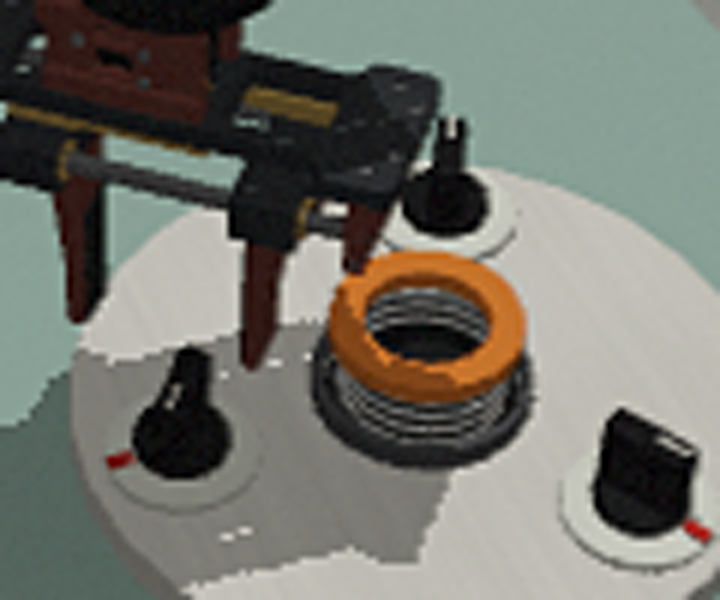

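Left knob's tick (crop 452,125) now points outward, right knob is at its mark, and the front bar (185,375) lies between the fingers. I'll go down on it.

>>> servo_tool(
  plan=[
    [[2.5,0.1,0,0,0,0,6.0],[5,0.1,0,0,0,0,6.0],[5.5,0.1,0,0,0,0,5.0],[5.5,0.1,0,0,0,0,4.5],[5.5,0.1,0,0,0,0,4.0],[5.5,0.1,0,0,0,0,3.5]],
  ],
)

```text
t: 9.6
ee_pos: [497.9, -36.5, 53.6]
orientation: [0.594, 1.487, -0.593]
ft_force: [-1.3, -0.1, -0.1]
width: 37.3
```

```bash
python3 - <<'E'
from h import *
info();to(498,-37,52,-44,'front')
E
```

```text
t 9.6 pos [497.9 -36.5  53.6] psi -43.5 xdir [ 0.002 -0.    -1.   ] q [-0.1   0.54  2.   -0.    0.59  0.66] F [-1.3 -0.1 -0.1] M [-0.11  0.09 -0.  ] w 37.3
front shift cm [ 0.16 -0.03  0.05] rx 0.009 dist 2.0 tilt [ 0.     0.001 -0.001]
```

>>> servo_tool(
  plan=[
    [[0,0,0,0,0,0,2.5],[0,0,0,0,0,0,2.0],[0,0,0,0,0,0,1.2],[0,0,0,0,0,0,0.8],[0,0,0,0,0,0,0.8]],
  ],
)

```text
t: 10.02
ee_pos: [499.4, -38.2, 53.6]
orientation: [0.592, 1.482, -0.592]
ft_force: [4.7, -11.4, -2.2]
width: 13.7
```

>>> servo_tool(
  plan=[
    [[0,0,0,0.1,0,0,0.8],[0,0,0,0.2,0,0,0.8],[0,0,0,0.3,0,0,0.8],[0,0,0,0.4,0,0,0.8],[0,0,0,0.5,0,0,0.8],[0,0,0,0.6,0,0,0.8],[0,0,0,0.65,0,0,0.8],[0,0,0,0.7,0,0,0.8]],
  ],
)

```text
t: 10.68
ee_pos: [499.4, -38.3, 53.6]
orientation: [1.128, 1.253, -1.125]
ft_force: [4.1, -12.1, -1.5]
width: 13.8
```

```bash
python3 - <<'E'
from h import *
info()
E
```

```text
t 10.68 pos [499.4 -38.3  53.6] psi -83.7 xdir [ 0.005 -0.002 -1.   ] q [-0.1   0.54  2.   -0.    0.59  1.36] F [  4.1 -12.1  -1.5] M [-2.02 -0.61  0.1 ] w 13.8
```

>>> servo_tool(
  plan=[
    [[0,0.05,0.15,0.06,0,0,0.8],[0,0.05,0.15,0.12,0,0,0.8],[0,0.05,0.15,0.18,0,0,0.8],[0,0.05,0.15,0.24,0,0,0.8],[0,0.05,0.15,0.3,0,0,0.8],[0,0.05,0.15,0.3,0,0,0.8]],
  ],
)

```text
t: 11.18
ee_pos: [499.1, -38.5, 53.6]
orientation: [1.348, 1.111, -1.344]
ft_force: [2.5, -2.5, 5.3]
width: 15.9
```

```bash
python3 - <<'E'
from h import *
info()
E
```

```text
t 11.18 pos [499.1 -38.5  53.6] psi -100.8 xdir [ 0.004 -0.001 -1.   ] q [-0.1   0.54  2.   -0.    0.59  1.66] F [ 2.5 -2.5  5.3] M [-0.55 -0.27  0.72] w 15.9
```

>>> servo_tool(
  plan=[
    [[0,0,0,-0.1,0,0,2.0],[0,0,0,-0.1,0,0,4.0],[0,0,0,-0.1,0,0,5.0],[-3,0,0,-0.1,0,0,6.0],[-7,0,0,-0.1,0,0,6.0],[-11,0,0,-0.1,0,0,6.0],[-15,0,0,-0.1,0,0,6.0],[-17,0,0,-0.1,0,0,6.0]],
  ],
)

```text
t: 11.85
ee_pos: [498.8, -38.0, 227.0]
orientation: [1.278, 1.161, -1.272]
ft_force: [1.0, 0.3, -0.2]
width: 59.5
```

```bash
python3 - <<'E'
from h import *
info();to(480.5,278.5,225,-45,'flask')
im=crop("side",(280,165,420,275),5,"f2")
im=crop("top",(180,150,300,280),4,"fl0")
E
```

```text
t 11.85 pos [498.8 -38.  227. ] psi -95.2 xdir [ 0.005 -0.    -1.   ] q [-0.1   0.25  1.91  0.    0.97  1.56] F [ 1.   0.3 -0.2] M [ 0.05  0.08 -0.  ] w 59.5
flask shift cm [  0.2   -4.68 -31.36] rx -0.876 dist 317.0 tilt [ 0.    -0.    -0.005]
```

View pics/f2.png

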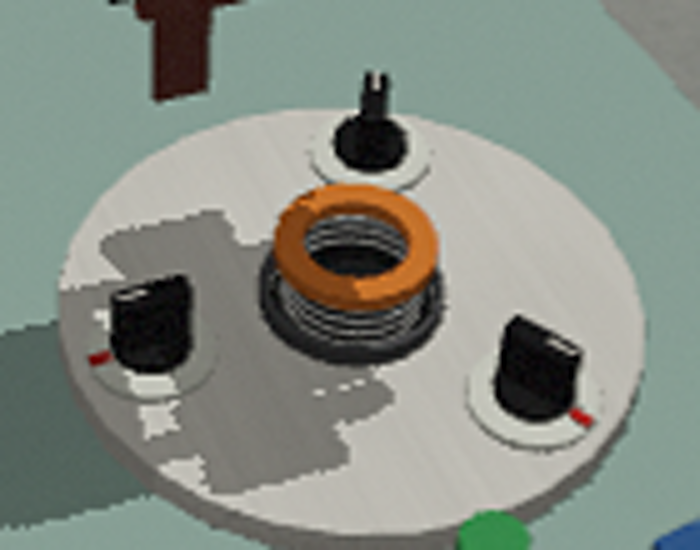

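All three ticks (front crop 130,293; left 372,80; right 565,347) point outward at the marks. Now the flask.

>>> servo_tool(
  plan=[
    [[0,-0.6,-3.9,-0.11,0,0,6.5],[0,-1.2,-7.8,-0.22,0,0,6.5],[0,-1.8,-11.7,-0.33,0,0,6.5],[0,-2.4,-15.6,-0.44,0,0,6.5],[0,-3.0,-19.5,-0.55,0,0,6.5],[0,-3.6,-23.4,-0.66,0,0,6.5],[0,-4.2,-27.3,-0.77,0,0,6.5],[0,-4.7,-31.2,-0.87,0,0,6.5]],
  ],
)

```text
t: 12.62
ee_pos: [476.5, 278.4, 220.7]
orientation: [0.612, 1.484, -0.616]
ft_force: [0.5, -0.2, -0.6]
width: 65.1
```

>>> servo_tool(
  plan=[
    [[0,0,0,0,0,0,6.5],[0,0,0,0,0,0,6.5],[0,0,0,0,0,0,6.5]],
  ],
)

```text
t: 12.87
ee_pos: [477.1, 276.2, 221.0]
orientation: [0.615, 1.483, -0.62]
ft_force: [0.0, -0.5, 0.0]
width: 65.0
```

```bash
python3 - <<'E'
from h import *
info();to(480.5,278.5,100,-45,'flask')
im=crop("side",(190,60,330,190),5,"fl1")
E
```

```text
t 12.87 pos [477.1 276.2 221. ] psi -45.3 xdir [-0.003 -0.002 -1.   ] q [ 0.5   0.34  1.81 -0.    1.    1.29] F [ 0.  -0.5  0. ] M [-0.06  0.07 -0.02] w 65.0
flask shift cm [12.1   0.4   0.08] rx -0.005 dist 121.0 tilt [ 0.    -0.001  0.003]
```

View pics/fl1.png

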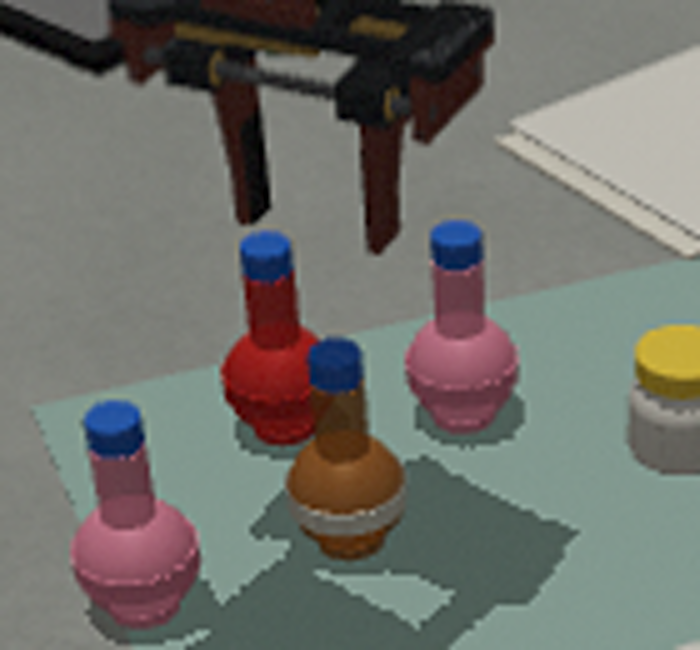

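The open fingers (crop 245,215 and 380,245) straddle the amber flask's neck line (335,365) from above. Descending.

>>> servo_tool(
  plan=[
    [[2,0.4,0.1,0,0,0,6.5],[4,0.4,0.1,0,0,0,6.5],[6,0.4,0.1,0,0,0,6.5],[8,0.4,0.1,0,0,0,6.5],[10,0.4,0.1,0,0,0,6.5],[12,0.4,0.1,0,0,0,6.5],[12,0.4,0.1,0,0,0,6.5],[12,0.4,0.1,0,0,0,6.5]],
  ],
)

```text
t: 13.58
ee_pos: [481.2, 277.2, 101.9]
orientation: [0.617, 1.483, -0.621]
ft_force: [0.1, 0.2, 0.4]
width: 65.2
```

```bash
python3 - <<'E'
from h import *
info();to(480.5,278.5,100,-45,'flask')
im=crop("side",(190,80,330,190),5,"fl2")
im=crop("top",(180,150,300,280),4,"fl3")
E
```

```text
t 13.58 pos [481.2 277.2 101.9] psi -45.4 xdir [-0.003 -0.002 -1.   ] q [ 0.5   0.52  1.86 -0.    0.76  1.29] F [0.1 0.2 0.4] M [-0.01  0.07  0.03] w 65.2
flask shift cm [ 0.19  0.04 -0.14] rx -0.006 dist 2.0 tilt [ 0.    -0.001  0.003]
```

View pics/fl2.png

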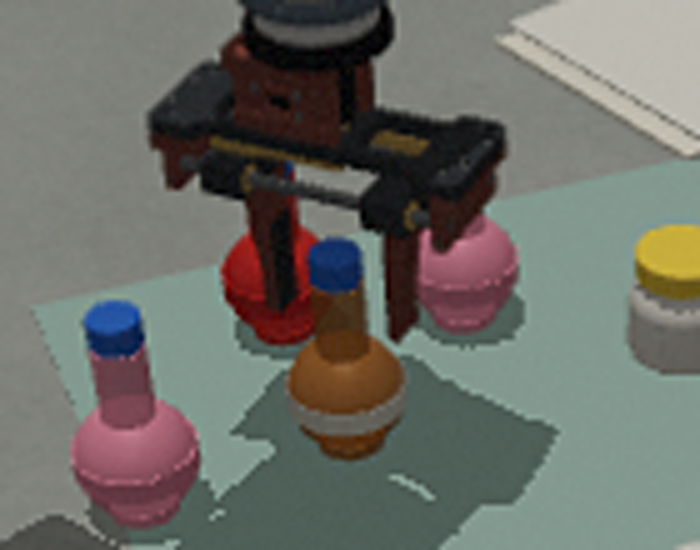

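View pics/fl3.png

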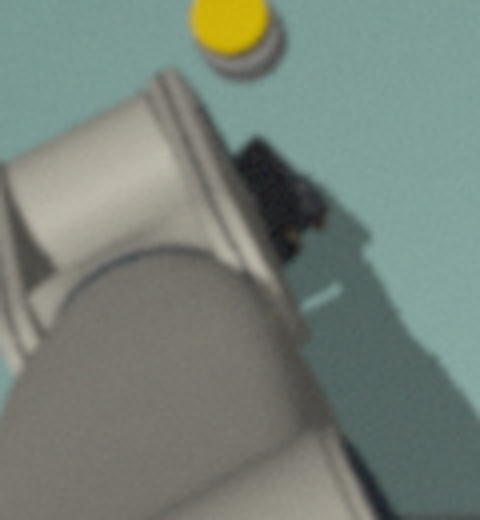

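Tip midpoint (crop about 340,318) lies on the amber neck (340,320), with one finger to each side. Closing slowly.

>>> servo_tool(
  plan=[
    [[0.2,0,-0.1,0,0,0,5.5],[0.2,0,-0.1,0,0,0,4.5],[0.2,0,-0.1,0,0,0,4.0],[0.2,0,-0.1,0,0,0,3.5],[0.2,0,-0.1,0,0,0,3.0],[0.2,0,-0.1,0,0,0,2.4],[0.2,0,-0.1,0,0,0,2.0],[0.2,0,-0.1,0,0,0,2.0]],
  ],
)

```text
t: 14.35
ee_pos: [481.1, 279.9, 100.9]
orientation: [0.617, 1.481, -0.616]
ft_force: [0.1, -0.6, 3.1]
width: 29.4
```

```bash
python3 - <<'E'
from h import *
info()
im=crop("side",(190,80,330,190),5,"fl4")
E
```

```text
t 14.35 pos [481.1 279.9 100.9] psi -45.2 xdir [ 0.  0. -1.] q [0.51 0.52 1.86 0.   0.76 1.29] F [ 0.1 -0.6  3.1] M [ 0.02  0.19 -0.02] w 29.4
```

View pics/fl4.png

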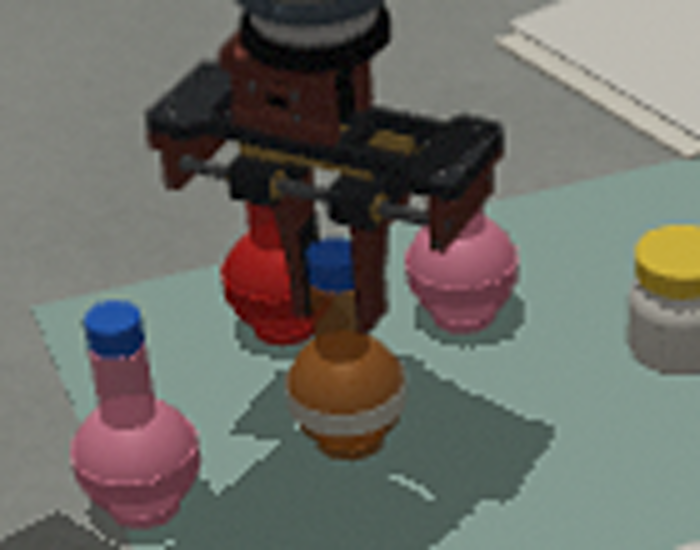

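Gripped on the neck (opening 29.4 mm) and the flask is upright. Lifting.

>>> servo_tool(
  plan=[
    [[-0.5,0,0,0,0,0,2.0],[-2,0,0,0,0,0,2.0],[-4,0,0,0,0,0,2.0],[-6,0,0,0,0,0,2.0],[-8,0,0,0,0,0,2.0],[-10,0,0,0,0,0,2.0],[-11.5,0,0,0,0,0,2.0],[-12,0,0,0,0,0,2.0]],
  ],
)

```text
t: 15.07
ee_pos: [481.8, 280.1, 223.0]
orientation: [0.618, 1.479, -0.615]
ft_force: [0.2, -0.3, -1.1]
width: 29.9
```

```bash
python3 - <<'E'
from h import *
info();to(604,-42.5,220,-45)
E
```

```text
t 15.07 pos [481.8 280.1 223. ] psi -45.2 xdir [ 0.003  0.001 -1.   ] q [ 0.51  0.34  1.79 -0.    1.    1.29] F [ 0.2 -0.3 -1.1] M [-0.02  0.09  0.  ] w 29.9
 shift cm [  0.3  -14.06  31.51] rx -0.004 dist 345.0 tilt [ 0.     0.001 -0.003]
```

>>> servo_tool(
  plan=[
    [[0,-0.6,1.3,0,0,0,2.0],[0,-1.8,4.0,0,0,0,2.0],[0,-3.2,7.2,0,0,0,2.0],[0,-4.6,10.3,0,0,0,2.0],[0,-6.0,13.4,0,0,0,2.0],[0,-7.4,16.6,0,0,0,2.0],[0,-8.8,19.7,0,0,0,2.0],[0,-10.2,22.8,0,0,0,2.0]],
  ],
)

```text
t: 15.73
ee_pos: [569.0, 44.3, 219.7]
orientation: [0.616, 1.483, -0.618]
ft_force: [1.2, 0.4, -3.3]
width: 29.4
```

>>> servo_tool(
  plan=[
    [[0,-1.4,3.1,0,0,0,2.0],[0,-2.6,5.9,0,0,0,2.0],[0,-3.4,7.6,0,0,0,2.0],[0,-3.8,8.6,0,0,0,2.0],[0,-3.8,8.6,0,0,0,2.0],[0,-3.8,8.6,0,0,0,2.0],[0,-3.8,8.6,0,0,0,2.0]],
  ],
)

```text
t: 16.32
ee_pos: [602.1, -40.6, 220.2]
orientation: [0.616, 1.483, -0.616]
ft_force: [-0.7, 0.1, -2.3]
width: 29.6
```

```bash
python3 - <<'E'
from h import *
info();to(604,-42.5,190,-45)
im=crop("side",(270,100,420,260),3.7,"g1")
im2=crop("top",(280,120,420,250),4,"g2")
E
```

```text
t 16.32 pos [602.1 -40.6 220.2] psi -45.2 xdir [-0.001  0.001 -1.   ] q [-0.09  0.41  1.69  0.    1.04  0.7 ] F [-0.7  0.1 -2.3] M [0.01 0.09 0.  ] w 29.6
 shift cm [ 3.02 -0.    0.27] rx -0.003 dist 30.0 tilt [ 0.    -0.001  0.001]
```

View pics/g1.png

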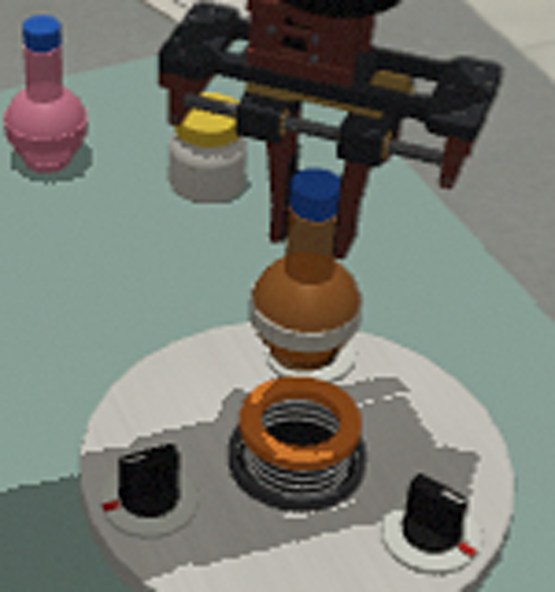

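View pics/g2.png

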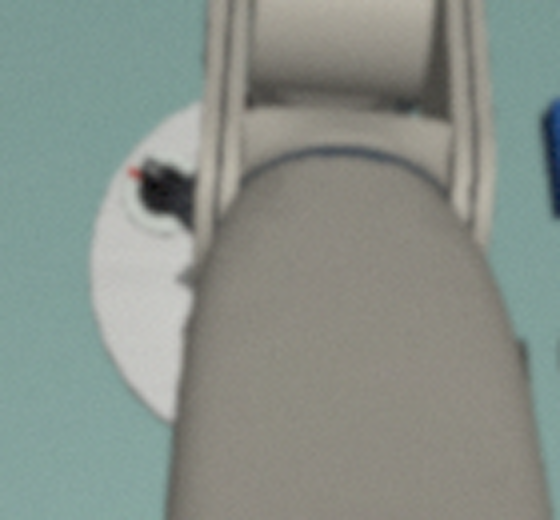

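```bash
python3 - <<'E'
from h import *
S=cv2.imread('pics/g1.png')[:,:,::-1].copy()
S0=cv2.imread('pics/side0.png')[:,:,::-1].copy()
c0,_,_=cent(S0,(100,150,60),(125,255,255),(250,125,268,145));print('bench side stopper',onplane('side',[c0],122)[0])
c,s,_=cent(S,(100,150,60),(125,255,255),(270,160,360,225));uv=(c+.5)/3.7-.5+[270,100]
print(uv,onplane('side',[uv],241.2)[0])
# flask upright? ball/band center: amber+band
c,s,_=cent(S,(3,120,40),(20,255,255),(240,255,370,370));uv=(c+.5)/3.7-.5+[270,100];print('ball',s,uv,onplane('side',[uv],155)[0])
E
```

```text
bench side stopper [479.15190688 278.68474926 122.        ]
[354.6779515  152.01973667] [599.4459296  -41.23584278 241.2       ]
ball [  13    0  106   77 6419] [352.46082576 178.857966  ] [607.49485048 -29.47053447 155.        ]
```

>>> servo_tool(
  plan=[
    [[0.8,0,0.3,0,0,0,2.0],[2,0,0.3,0,0,0,2.0],[3.2,0,0.3,0,0,0,2.0],[4.2,0,0.3,0,0,0,2.0],[4.7,0,0.3,0,0,0,2.0],[4.7,0,0.3,0,0,0,2.0],[4.7,0,0.3,0,0,0,2.0]],
  ],
)

```text
t: 17.0
ee_pos: [604.8, -43.9, 173.0]
orientation: [0.617, 1.482, -0.617]
ft_force: [0.6, -0.1, -2.8]
width: 29.6
```

```bash
python3 - <<'E'
from h import *
info();to(604,-42.5,130,-45)
im=crop("side",(290,120,410,260),4.2,"g3")
E
```

```text
t 17.0 pos [604.8 -43.9 173. ] psi -45.2 xdir [-0.001  0.    -1.   ] q [-0.09  0.47  1.72 -0.    0.95  0.7 ] F [ 0.6 -0.1 -2.8] M [-0.03  0.14 -0.  ] w 29.6
 shift cm [ 4.3   0.04 -0.15] rx -0.004 dist 43.0 tilt [ 0.    -0.001  0.001]
```

View pics/g3.png

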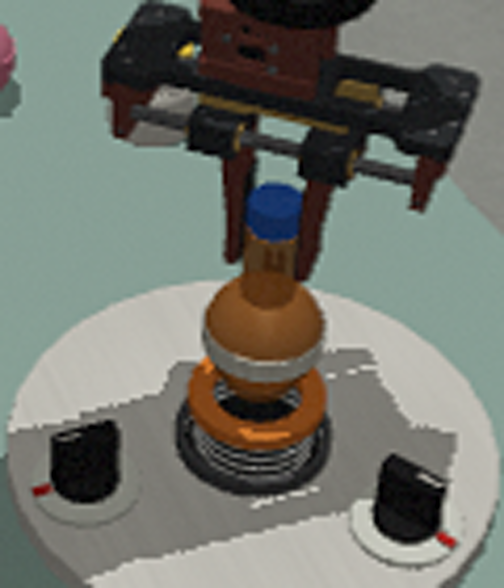

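Foot (crop about 263,385) hangs over the ring hole (257,405). Continuing down slowly.

>>> servo_tool(
  plan=[
    [[0.4,0,-0.1,0,0,0,2.0],[0.8,0,-0.1,0,0,0,2.0],[1.2,0,-0.1,0,0,0,2.0],[1.6,0,-0.1,0,0,0,2.0],[2.0,0,-0.1,0,0,0,2.0],[2.2,0,-0.1,0,0,0,2.0],[2.2,0,-0.1,0,0,0,2.0]],
  ],
)

```text
t: 17.63
ee_pos: [604.0, -43.1, 151.0]
orientation: [0.617, 1.482, -0.617]
ft_force: [-0.3, -0.4, -2.1]
width: 29.5
```

```bash
python3 - <<'E'
from h import *
info()
im=crop("side",(290,120,410,260),4.2,"g4")
E
```

```text
t 17.63 pos [604.  -43.1 151. ] psi -45.2 xdir [-0.001  0.    -1.   ] q [-0.09  0.5   1.73 -0.    0.91  0.7 ] F [-0.3 -0.4 -2.1] M [-0.04  0.15 -0.01] w 29.5
```

View pics/g4.png

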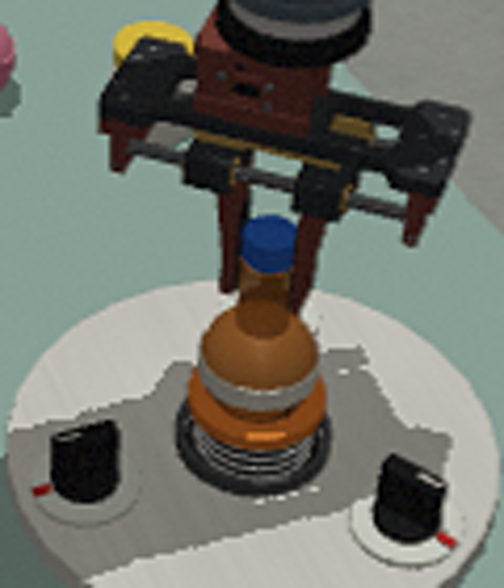

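The foot is inside the ring (ball at crop 258,350, ring rim 257,405) and the only load is the flask's weight. I'll press it down in small steps while watching the force.

>>> servo_tool(
  plan=[
    [[0.2,0,0,0,0,0,1.5],[0.4,0,0,0,0,0,1.5],[0.6,0,0,0,0,0,1.5],[0.8,0,0,0,0,0,1.5],[1.0,0,0,0,0,0,1.5],[1.0,0,0,0,0,0,1.5]],
  ],
)

```text
t: 18.18
ee_pos: [604.9, -43.0, 142.0]
orientation: [0.617, 1.48, -0.616]
ft_force: [0.9, 2.1, 4.8]
width: 29.3
```

```bash
python3 - <<'E'
from h import *
info()
im=crop("side",(290,120,410,260),4.2,"g5")
E
```

```text
t 18.18 pos [604.9 -43.  142. ] psi -45.2 xdir [ 0.001  0.    -1.   ] q [-0.09  0.51  1.74  0.    0.89  0.7 ] F [0.9 2.1 4.8] M [ 0.33 -0.07  0.04] w 29.3
```

View pics/g5.png

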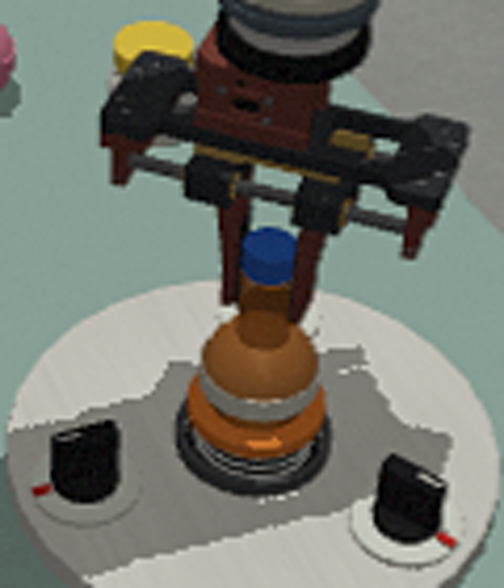

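>>> servo_tool(
  plan=[
    [[0.2,0,0,0,0,0,1.5],[0.4,0,0,0,0,0,1.5],[0.6,0,0,0,0,0,1.5],[0.8,0,0,0,0,0,1.5],[1.0,0,0,0,0,0,1.5],[1.0,0,0,0,0,0,1.5],[1.0,0,0,0,0,0,1.5]],
  ],
)

```text
t: 18.82
ee_pos: [605.1, -42.9, 132.6]
orientation: [0.617, 1.48, -0.616]
ft_force: [0.2, 3.1, 8.6]
width: 29.8
```

```bash
python3 - <<'E'
from h import *
info()
E
```

```text
t 18.82 pos [605.1 -42.9 132.6] psi -45.2 xdir [ 0.002  0.    -1.   ] q [-0.09  0.53  1.74  0.    0.87  0.7 ] F [0.2 3.1 8.6] M [ 0.53  0.18 -0.08] w 29.8
```

>>> servo_tool(
  plan=[
    [[0.1,0,0,0,0,0,1.5],[0.2,0,0,0,0,0,1.5],[0.3,0,0,0,0,0,1.5],[0.4,0,0,0,0,0,1.5],[0.4,0,0,0,0,0,1.5],[0.4,0,0,0,0,0,1.5]],
  ],
)

```text
t: 19.32
ee_pos: [605.4, -42.8, 129.9]
orientation: [0.618, 1.479, -0.616]
ft_force: [-2.8, 4.1, 17.1]
width: 29.4
```

```bash
python3 - <<'E'
from h import *
info()
im=crop("side",(290,120,410,260),4.2,"g6")
E
```

```text
t 19.32 pos [605.4 -42.8 129.9] psi -45.2 xdir [ 0.003  0.    -1.   ] q [-0.09  0.53  1.74  0.    0.87  0.7 ] F [-2.8  4.1 17.1] M [ 0.67  0.73 -0.04] w 29.4
```

View pics/g6.png

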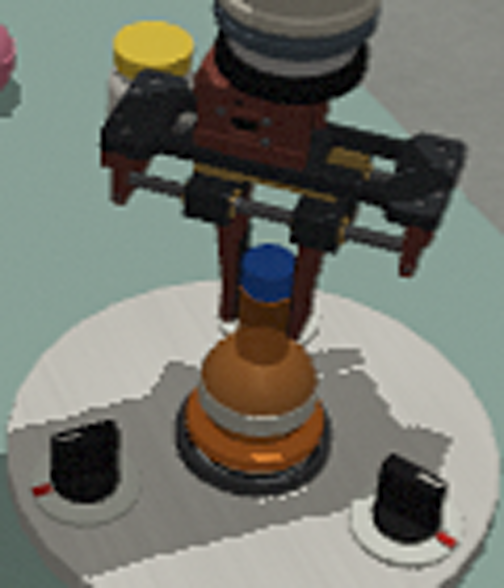

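The ring is at its bottom stop: force rose to 17 N, TCP is 19 mm below first contact, and no spring shows at crop (257,465). I'll hold briefly to check it is steady, then hand in.

>>> servo_tool(
  plan=[
    [[0,0,0,0,0,0,1.5],[0,0,0,0,0,0,1.5],[0,0,0,0,0,0,1.5],[0,0,0,0,0,0,1.5],[0,0,0,0,0,0,1.5],[0,0,0,0,0,0,1.5]],
  ],
)

```text
t: 19.87
ee_pos: [605.4, -42.8, 129.9]
orientation: [0.618, 1.479, -0.616]
ft_force: [-2.0, 3.4, 18.2]
width: 29.6
```

```bash
python3 - <<'E'
from h import *
info()
im=ctrl.get_image("side");cv2.imwrite("pics/end.png",im[:,:,::-1])
for nm,z,im_ in(("ring0",62,cv2.imread('pics/side0.png')[:,:,::-1].copy()),("now",44,im)):
    pass
c,s,_=cent(im,(100,150,60),(125,255,255),(340,170,370,200));print('stopper',onplane('side',[c],151)[0])
E
```

```text
t 19.87 pos [605.4 -42.8 129.9] psi -45.2 xdir [ 0.003  0.    -1.   ] q [-0.09  0.53  1.74  0.    0.87  0.7 ] F [-2.   3.4 18.2] M [ 0.61  0.77 -0.05] w 29.6
stopper [602.87519781 -43.58240975 151.        ]
```

View pics/end.png

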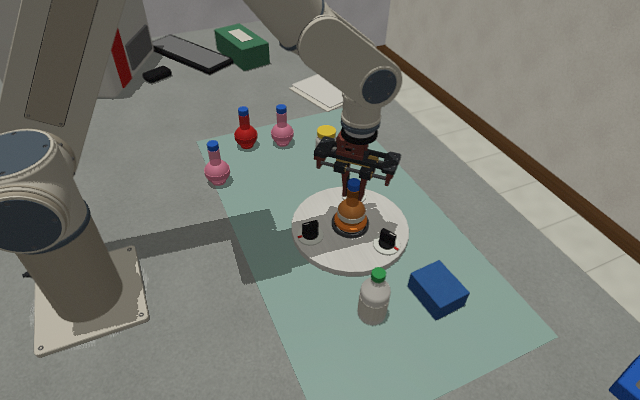

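The final view shows the flask upright and pressed in the ring (351,210). The bottle (374,295), box (438,290), jar (326,135) and look-alikes are where they started. Handing in.

```bash
python3 -c "
from workcell import ctrl
print(ctrl.close_job())"
```

```text
the job is handed in; nothing more can be done
None
```

I tightened the right, left and front knobs clockwise to their end stops. Then I gripped the amber flask by its neck, lowered it into the orange ring and pressed the ring to its bottom stop. I handed the job in at about 20 s with the flask still held; no verdict was reported.

**Knobs:** At each stop the turning moment rose to 0.7–0.9 N m and the jaws skewed slightly on the bar. In the side view, all three ticks pointed outward, in line with the red marks where these could be seen.

**Flask:** The final readings were steady, with 18 N upward force, the gripper 19 mm below first contact, and 29.6 mm opening on the 30 mm neck. The flask looked upright in the pictures.

**Other objects:** The bottle, jar, box and pink and red look-alikes looked unmoved in the last picture.

**Disagreements:** The two cameras differed by 2–3 mm on the ring's position. The right and front knobs sat about 2–3 mm from my estimates, seen as 12–13 N of sideways force while turning. I used these knob positions to correct the ring centre to about (604, -42.5) mm. At the end the gripper was within 2 mm of that, and the side camera agreed to about 2 mm. The arm hid the ring from the top camera, so that is not a two-view check.

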